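Bolt the solvent box shut against its spring catch

TASK

Bolt the solvent box shut: press the long bar of the spring catch down with one fingertip and, while that finger keeps it down, push the bolt's upright tab with the other fingertip until the bolt is fully home in its keeper on the other lid leaf. Then let go, so that the catch springs up and secures the bolt. Do not take the tab between the fingers, and leave the cork ring, the wash bottle and the jar where they stand.

Things in the scene. Friction and masses are not known exactly. Their poses are not given: they have to be found in the camera images.
- box: Fixed grey solvent box, white lid in two leaves, 240 (x) x 340 (y) x 110 mm high; origin centre of underside, z up. Leaf seam at y = 0 along x. On the -y leaf, parallel to box y: the bolt (line x = +28 mm) and the spring catch (x = -28). Above the lid, staples over the bolt rod reach 21 mm, the rod 18 mm, the catch housing 22 mm: a fingertip 28 mm above the lid clears them all.
- tab (a point): Middle of the bolt's upright flat steel tab: 30 mm wide (box x), 8 mm thick (box y), top 50 mm above the lid. This point is 34 mm above the lid, centred in width and thickness; with the bolt at 0 it is at x = +28, y = -75 mm from the box origin. Push its -y face towards the box's +y. Axes as the box.
- catch_top (a point): Middle of the top of the catch's press bar, dark steel, 100 mm long (box y), 24 mm wide (box x), at x = -28, y = -70 mm from the box origin, 56 mm across from the bolt's line. Top is 36 mm above the lid when up, 28 mm when down. It goes straight down wherever pressed along its length; a fingertip can slide along it. Axes as the box.
- keeper (a point): Middle of the underside of the staple-shaped steel keeper on the +y leaf that takes the bolt's end, at lid height, x = +28, y = +26 mm from the box origin; 34 mm wide, 18 mm long in y, 21 mm high.
- bolt_travel (a joint): How far the bolt has been slid towards home, in m: 0 fully drawn, 0.042 fully home at its stop. With the catch up it can go no farther than 0.006. Sliding friction about 1.5 N.
- catch_travel (a joint): How far the catch bar is pressed, m: 0 up, 0.008 fully down at its stop; spring 2 N at first, 4 N fully down. Its tooth lets the bolt's lug pass once it is 0.005 or more down. The lug clears the tooth when the bolt has gone 0.036 or more: then the catch, let go, springs right up behind it.
- cork_ring: Loose bystander: cork ring, 80 mm across, 25 mm high, lying on the +y lid leaf; origin at the centre of its underside.
- wash_bottle: Loose bystander: white plastic bottle, 60 mm across, 150 mm high, standing on the bench beyond the box's +y end; origin at the centre of its underside.
- jar: Loose bystander: small amber jar with black cap, 48 mm across, 75 mm high, standing on the bench beyond the box's -y end; origin at the centre of its underside.
- catch: The catch with its press bar as one solid; its origin is the point catch_top.
- bolt: The bolt with its rod, lug and upright tab as one solid; its origin lies 22 mm below the point tab, on the bolt rod's axis.

How it is judged:
By the outcome, as a careful person would: the job done as asked, in the order asked, and still so for the second after the job is handed in, with the robot touching nothing.
It also fails if it takes over 40 s, if anything falls off the work surface, if the arm or the gripper's body presses on something with over 40 N, if the wrist force passes 120 N, or if a joint passes its speed limit or range.

ROBOT

A 6-joint arm with a two-finger parallel gripper is mounted at the origin on the work surface. World frame = base frame: x ahead of the robot, y to its left, z up, the work surface at z = 0. Lengths are in m, angles in rad, forces in N, time in s.
With the tool pointing down it reaches from about 0.3 to 0.775 m from the base axis. Payload 14.6 kg.
Tool frame: the origin (TCP) lies midway between the tips of the shut fingers; the grasp point (between the pads) lies 19 mm behind it; x points along the fingers, y is the direction in which the jaws open and shut, and the axes are right-handed (so a half turn about x gives the same grasp; the last joint's range is limited). The gripper opens to 94 mm and grips with 3 to 60 N. Pads are 16 mm wide; open, the fingers measure 119 mm over their backs; the gripper's body (75 mm by 177 mm) begins 78 mm behind the grasp point.
Start: joints at [-1.376, 0.3, 1.521, -0, 1.321, -0.067], TCP at [0.142, -0.531, 0.205] pointing down, gripper open.
Joint ranges: [-3.03, 3.03], [-0.79, 2.21], [0.23, 2.52], [-1.04, 4.18], [0, 3.07], [-2.55, 2.55]. Speed limits (rad/s): [2.22, 2.22, 2.57, 3.14, 3.14, 3.14].

INTERFACE

Orientations are given as [roll, pitch, yaw] about the fixed x, y, z axes, in that order (R = Rz(yaw) Ry(pitch) Rx(roll)).
In Python, from station import arm gives the robot as it stands.
- The arm moves only by the tool apply_moves, never from a script. Its argument "moves" is a list that holds one entry, the list of rows, each a list of 7 numbers: the shift along the tool's x, y, z in cm, then the turn, a rotation vector about the tool's x, y, z in rad, then the closure, from 0 (fully open) to 1 (shut). In form: [[[x, y, z, rx, ry, rz, hand], ...]]. A call has 1 to 12 rows; each row is the pose to reach, as a shift and turn from the pose measured when the call began, along the tool's axes at that moment; what a row does not reach only later rows make up. A row lasts 1/12 s, in which the tool goes at most 41.7 mm and 7.16 degrees, less where a joint would pass 70% of its speed; a pose out of reach is approached as far as the arm can. A call with a gripper value outside its range is refused whole. The fingers move at their own pace and stop on an object; the grip force is fixed at half the most. Time passes only in rows, so rows that repeat a pose let the fingers close. It gives the time, the measured TCP pose, the force and the opening at its end, in the units of the state.
- arm.get_state(): the state, without advancing time (a new reading comes with each control period).
- arm.capture(name): name is "scene" or "side" or "wrist"; returns a dict with "image" (420x560x3 uint8, red, green, blue), "z_map" (420x560 float32, m along the optical axis (not along the pixel's ray), 0 where there is no reading), "mtx" (3x3 intrinsics, pixels), "R" (3x3) and "t" (3): a world point X has camera coordinates R X + t. Camera axes: x right, y down, z forward; pixel columns grow to the right and rows downward; lengths in m; the calibration is good to about 2 mm. A picture is of the moment at which its call begins.
- arm.close_job(): hands the job in, once; it reports no verdict.
The state is a dict: "time_s": time; "q": joint angles; "dq": joint speeds; "joint_efforts": joint torques, N m; "ee_pos": TCP position; "ee_rot": TCP orientation; "contact_force": force on the tool from outside, world axes, zero at the start; "wrist_torque": the same for the moment, N m; "width": finger opening in m.
Only numpy, scipy, OpenCV 4.12 (cv2) and the standard library are available. Lean on these libraries where they do the work, as an engineer would, in place of code of your own. Each camera call takes 0.05 s, during which the arm holds its last target.

## Working session

There is one attempt and no reset: what is moved stays moved. The work goes in short steps, Python scripts to look and compute and a tool call to move; the robot and the scene stay as the last step left them, time stands still between calls to the robot, and variables do not carry over. Pictures are saved under pics/ and viewed, and the job is handed in when it is done.

Besides the shell and the picture viewer there is one more tool, called after ">>>" by a JSON object that holds its "method" and its "body", one argument or row to a line. apply_moves: Moves the arm, as the interface text tells. Its arguments: {"type":"object","properties":{"moves":{"type":"array","items":{"type":"array","items":{"type":"array","items":{"type":"number"}}}}},"required":["moves"]}

```bash
mkdir -p pics; python3 - <<'E'
from station import arm
import cv2,numpy as np
s=arm.get_state();print(s)
for n in("scene","side","wrist"):
    c=arm.capture(n);cv2.imwrite(f"pics/{n}0.png",c["image"][:,:,::-1]);np.savez(f"{n}0.npz",**c)
    print(n,c["mtx"].round(1).tolist(),c["R"].round(3).tolist(),c["t"].round(3))
E
```

```text
{'time_s': 0.0, 'q': array([-1.37563005e+00,  3.00485646e-01,  1.52155577e+00,  2.23709787e-05,
        1.32070137e+00, -6.65690513e-02]), 'dq': array([ 0.00070399, -0.00038444,  0.00066394, -0.00071332,  0.00024628,
        0.00126718]), 'joint_efforts': array([ 9.23306798e-04, -5.31810522e+01, -3.52738094e+01,  7.09072757e-02,
        2.43613205e-02, -9.02736565e-05]), 'ee_pos': array([ 0.1422866 , -0.53101466,  0.20488906]), 'ee_rot': array([-1.65620321,  1.56964599,  1.74711922]), 'contact_force': array([ 0.26600655, -0.26479216,  0.03512435]), 'wrist_torque': array([ 0.0131153 ,  0.005243  , -0.02861536]), 'width': 0.0939540377040198}
scene [[446.3, 0.0, 280.1], [0.0, 446.3, 207.9], [0.0, 0.0, 1.0]] [[0.307, 0.952, 0.02], [0.607, -0.18, -0.774], [-0.733, 0.25, -0.632]] [-0.311 -0.253  1.396]
side [[424.2, 0.0, 280.9], [0.0, 424.2, 207.3], [0.0, 0.0, 1.0]] [[0.865, -0.502, -0.016], [-0.293, -0.478, -0.828], [0.407, 0.721, -0.561]] [-0.471  0.317  0.514]
wrist [[290.8, 0.0, 279.4], [0.0, 290.8, 210.7], [0.0, 0.0, 1.0]] [[0.26, -0.966, -0.001], [-0.938, -0.253, 0.237], [-0.229, -0.061, -0.971]] [-0.549 -0.026  0.389]
```

View pics/scene0.png

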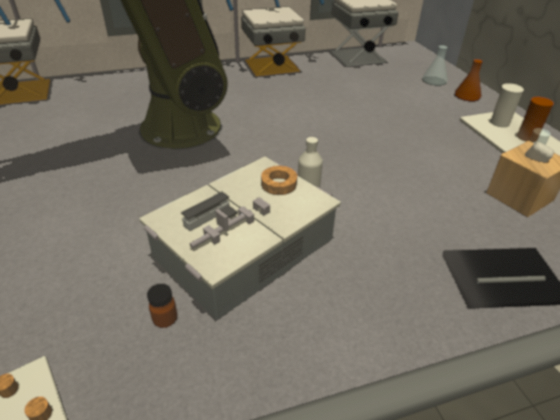

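View pics/side0.png

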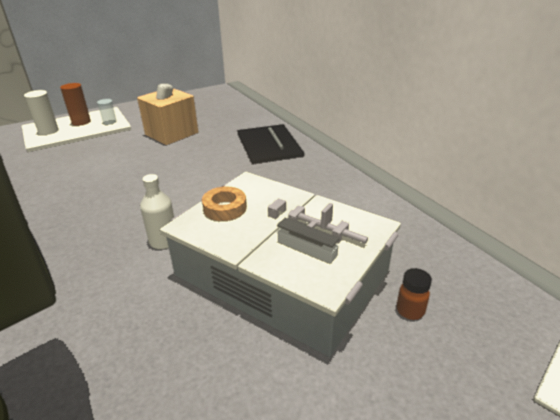

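View pics/wrist0.png

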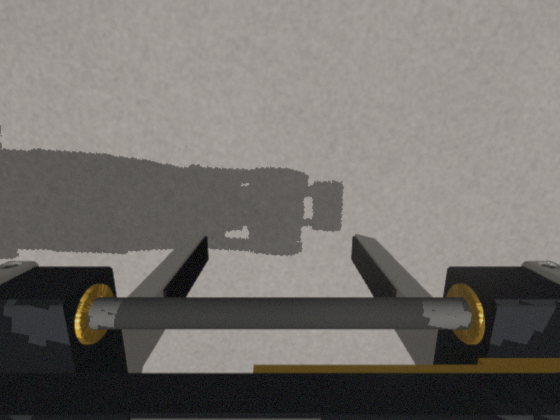

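The scene view shows the lid corners near (145,218), (265,163), (340,205) and (213,290), with the jar at the −y end and the bottle at the +y end. The tab is about (225,212). Next I fit the lid from depth points and rays.

```bash
cat > h.py <<'E'
import numpy as np,cv2
def pts(c):
    z=c["z_map"];K=c["mtx"];v,u=np.mgrid[:z.shape[0],:z.shape[1]]
    P=np.stack([(u-K[0,2])/K[0,0]*z,(v-K[1,2])/K[1,1]*z,z],-1)
    return (P-c["t"])@c["R"]   # R^T (P-t)
def proj(c,X):
    p=np.atleast_2d(X)@c["R"].T+c["t"];p=p@c["mtx"].T
    return p[:,:2]/p[:,2:]
E
python3 - <<'E'
import numpy as np,cv2
from h import *
for n in("scene","side"):
    c=np.load(n+"0.npz");W=pts(c)
    m=(c["z_map"]>0)&(abs(W[...,2]-.11)<.007)
    k,l,st,_=cv2.connectedComponentsWithStats(m.astype(np.uint8))
    # choose comp
    for i in np.argsort(-st[1:,4])[:3]+1:
        q=W[l==i];print(n,i,st[i],q.mean(0).round(3))
        r=cv2.minAreaRect((q[:,:2]*1000).astype(np.float32));print(r,np.median(q[:,2]))
    print(W[300,300] if n=="scene" else 0)
E
```

```text
scene 22 [  140   156   201   132 10418] [0.608 0.043 0.11 ]
((577.4622192382812, 57.77903747558594), (243.23329162597656, 354.944091796875), 25.961856842041016) 0.11020110753088455
scene 8 [ 39  37 100  12 389] [-0.525 -0.248  0.11 ]
((-522.5250244140625, -246.11782836914062), (348.6315002441406, 24.483888626098633), 89.2129135131836) 0.10997796724547095
scene 21 [499 155  61  29 327] [0.627 0.732 0.11 ]
((628.349853515625, 734.9711303710938), (133.96383666992188, 58.50367736816406), 44.566123962402344) 0.11034086308565459
[7.52062248e-01 1.25243391e-01 4.42803633e-04]
side 31 [  160   172   240   143 14199] [0.565 0.02  0.109]
((576.0400390625, 55.81416320800781), (242.05564880371094, 354.4619445800781), 25.829927444458008) 0.10892894606843218
side 1 [  13   11  547  132 2071] [1.137 1.    0.11 ]
((1188.484375, 1232.559326171875), (934.4364624023438, 2279.080810546875), 27.530031204223633) 0.11006584548431982
side 17 [137  95  57  17 294] [0.589 0.738 0.11 ]
((583.502685546875, 742.5214233398438), (87.82637786865234, 165.76356506347656), 64.7166519165039) 0.11053953697880374
0
```

```bash
python3 - <<'E'
import numpy as np,cv2
from h import *
th=np.radians(25.9);R=np.array([[np.cos(th),-np.sin(th)],[np.sin(th),np.cos(th)]]);o=np.array([.5768,.0568])
for n in("scene","side"):
    c=np.load(n+"0.npz");W=pts(c);B=(W[...,:2]-o)@R*1000;Z=W[...,2]*1000-109.5
    ok=(c["z_map"]>0)&(abs(B[...,0])<150)&(abs(B[...,1])<200)&(Z>-6)
    m=ok&(Z<4);print(n,"lid",np.percentile(B[m],[0,1,99,100],axis=0).round(1).tolist())
    # x-extents over y slices / y extent over x slices
    for y in range(-190,190,20):
        q=B[m&(abs(B[...,1]-y)<8)]
        if len(q):print(y,q[:,0].min().round(1),q[:,0].max().round(1),end=' | ')
    print()
    for x in range(-110,120,20):
        q=B[m&(abs(B[...,0]-x)<8)]
        if len(q):print(x,q[:,1].min().round(1),q[:,1].max().round(1),end=' | ')
    print()
    for lo,hi,nm in((24,60,"high"),(34,60,"tab"),(30,40,"bar"),(15,24,"low")):
        mm=ok&(Z>lo)&(Z<hi);k,l,st,_=cv2.connectedComponentsWithStats(mm.astype(np.uint8))
        for i in range(1,k):
            if st[i,4]>8:
                q=B[l==i];z=Z[l==i];print(nm,st[i].tolist(),"x",q[:,0].min().round(),q[:,0].max().round(),"y",q[:,1].min().round(),q[:,1].max().round(),"mean",q.mean(0).round(1),"z",z.min().round(),z.max().round())
    s=.5;
    I=c["image"][:,:,::-1];
    a=(140,150,340,310) if n=="scene" else (200,170,400,300)
    cv2.imwrite(f"pics/{n}0z.png",cv2.resize(I[a[1]:a[3],a[0]:a[2]],None,fx=4,fy=4,interpolation=2)[:600,:800])
E
```

```text
scene lid [[-120.8, -176.9], [-115.6, -172.5], [121.2, 167.3], [122.7, 178.1]]
-170 -117.7 122.2 | -150 -118.0 121.8 | -130 -118.9 121.7 | -110 -119.7 122.1 | -90 -117.4 122.7 | -70 -116.9 121.4 | -50 -119.0 122.1 | -30 -117.6 122.1 | -10 -117.9 122.1 | 10 -120.6 121.2 | 30 -118.4 122.1 | 50 -117.4 121.9 | 70 -118.2 122.1 | 90 -117.1 122.2 | 110 -118.1 121.2 | 130 -118.0 122.5 | 150 -117.7 122.2 | 170 -120.8 121.7 | 
-110 -170.0 170.8 | -90 -175.5 174.3 | -70 -175.9 176.0 | -50 -176.9 99.1 | -30 -169.9 135.0 | -10 -170.4 170.7 | 10 -169.2 169.5 | 30 -169.8 169.8 | 50 -176.3 175.9 | 70 -176.6 177.6 | 90 -176.5 177.3 | 110 -169.5 170.9 | 
high [261, 165, 37, 23, 429] x -51.0 29.0 y 74.0 154.0 mean [ -9.  112.8] z 24.0 28.0
high [181, 191, 49, 29, 510] x -40.0 -13.0 y -120.0 -20.0 mean [-24.5 -71.4] z 24.0 39.0
high [216, 208, 13, 20, 164] x 15.0 46.0 y -78.0 -69.0 mean [ 32.5 -75.1] z 24.0 53.0
tab [181, 191, 49, 28, 436] x -40.0 -13.0 y -120.0 -20.0 mean [-25.5 -71.2] z 34.0 39.0
tab [216, 208, 13, 17, 121] x 15.0 46.0 y -78.0 -69.0 mean [ 32.3 -75. ] z 34.0 53.0
bar [181, 191, 49, 28
[... 1709 characters left out ...]
[-29.7 -73.3] z 34.0 37.0
bar [320, 210, 13, 12, 55] x 11.0 41.0 y -79.0 -70.0 mean [ 22.6 -77.2] z 30.0 40.0
bar [276, 218, 63, 30, 713] x -42.0 -15.0 y -121.0 -21.0 mean [-30.7 -73.5] z 30.0 37.0
low [202, 187, 44, 28, 404] x -53.0 21.0 y 72.0 151.0 mean [-22.8 106.8] z 15.0 24.0
low [236, 188, 4, 6, 12] x 12.0 27.0 y 102.0 115.0 mean [ 21.4 107.5] z 23.0 24.0
low [203, 192, 5, 6, 10] x -28.0 -14.0 y 140.0 154.0 mean [-22.8 146.3] z 23.0 24.0
low [267, 198, 19, 14, 146] x 8.0 44.0 y 15.0 35.0 mean [25.  23.8] z 15.0 22.0
low [288, 205, 80, 35, 532] x 7.0 45.0 y -148.0 -4.0 mean [ 24.6 -73.1] z 15.0 24.0
low [277, 228, 61, 29, 443] x -42.0 -18.0 y -122.0 -21.0 mean [-36.7 -77.2] z 15.0 24.0
```

View pics/scene0z.png

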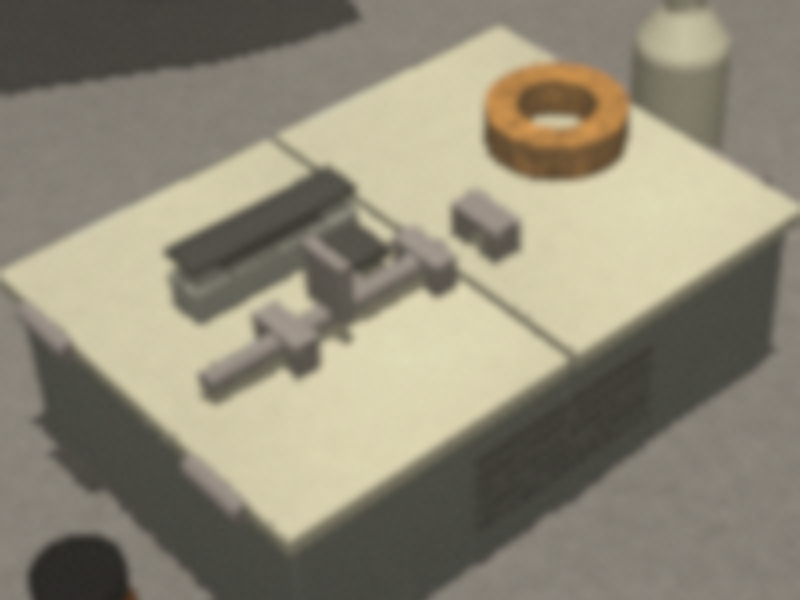

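View pics/side0z.png

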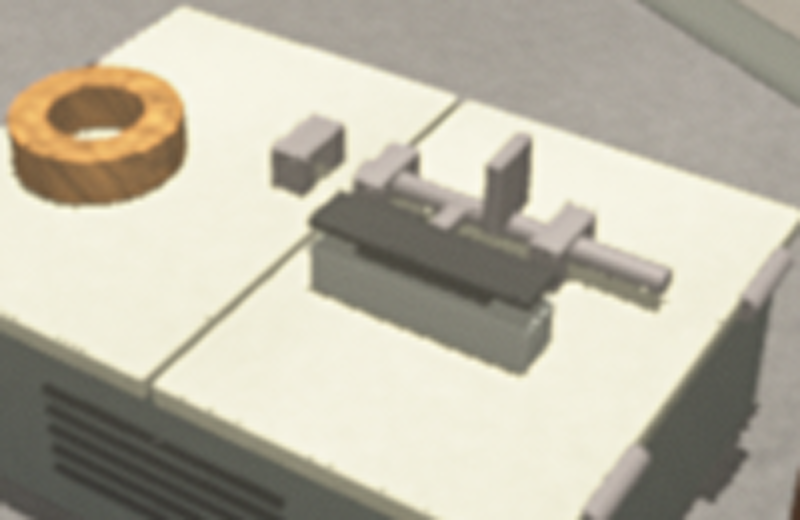

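The 3D fit gives the box origin at about (0.577, 0.057), yaw 25.9° and lid z about 0.110. The tab measures (28, −74.5) and the bar (−27.5, −70.5) in box mm, which match the nominal values. The catch is up and the bolt is drawn.

My plan is to keep the tool vertical with the jaws along box x and the fingers 56 mm apart between centres. One finger goes on the bar and the other behind the tab.

```bash
cat >> h.py <<'E'
from scipy.spatial.transform import Rotation as Ro
th=np.radians(25.9);c_,s_=np.cos(th),np.sin(th)
BX=np.array([c_,s_,0]);BY=np.array([-s_,c_,0]);BO=np.array([.5768,.0568,.110])
def plan(s,b,sgn=1):
    """b: TCP target in box frame, mm, z above lid; prints shift (cm, tool axes) and rotvec"""
    R=Ro.from_euler('xyz',s['ee_rot']).as_matrix()
    T=BO+BX*b[0]/1e3+BY*b[1]/1e3+np.array([0,0,b[2]/1e3])
    x=np.array([0,0,-1.]);y=sgn*BX;D=np.stack([x,y,np.cross(x,y)],1)
    return R.T@(T-s['ee_pos'])*100, Ro.from_matrix(R.T@D).as_rotvec()
def inbox(s):
    d=np.array(s['ee_pos'])-BO;return np.array([d@BX,d@BY,d[2]])*1e3
E
python3 - <<'E'
from station import arm
from h import *
s=arm.get_state();R=Ro.from_euler('xyz',s['ee_rot']).as_matrix();print(R.round(3))
for g in(1,-1):
    for b in((0,-97,120),(0,-97,60)):print(g,*[v.round(3) for v in plan(s,b,g)])
print(inbox(s))
E
```

```text
[[-0.     0.259 -0.966]
 [ 0.001 -0.966 -0.259]
 [-1.    -0.001 -0.   ]]
1 [ -2.464 -36.017 -59.02 ] [-1.761e+00 -1.000e-03  1.000e-03]
1 [  3.536 -36.012 -59.019] [-1.761e+00 -1.000e-03  1.000e-03]
-1 [ -2.464 -36.017 -59.02 ] [1.381e+00 1.000e-03 1.000e-03]
-1 [  3.536 -36.012 -59.019] [1.381e+00 1.000e-03 1.000e-03]
[-647.64924033 -339.0464515    95.04431295]
```

>>> {"method": "apply_moves", "body": {
  "moves": [
    [[-1, -1.5, -2.46, -0.073, 0, 0, 0.537], [-2, -3, -4.92, -0.147, 0, 0, 0.537], [-2.5, -4.5, -7.4, -0.22, 0, 0, 0.537], [-2.5, -6, -9.8, -0.293, 0, 0, 0.537], [-2.5, -7.5, -12.3, -0.367, 0, 0, 0.537], [-2.5, -9, -14.8, -0.44, 0, 0, 0.537], [-2.5, -10.5, -17.2, -0.513, 0, 0, 0.537], [-2.5, -12, -19.7, -0.587, 0, 0, 0.537], [-2.5, -13.5, -22.1, -0.66, 0, 0, 0.537], [-2.5, -15, -24.6, -0.733, 0, 0, 0.537], [-2.5, -16.5, -27, -0.807, 0, 0, 0.537], [-2.5, -18, -29.5, -0.88, 0, 0, 0.537]]
  ]
}}

```text
time_s: 1.15
ee_pos: [0.3813, -0.2797, 0.2301]
ee_rot: [-2.39, 1.57, 1.897]
contact_force: [0.8, -1.3, -0.4]
width: 0.0433
```

```bash
python3 - <<'E'
from station import arm
from h import *
s=arm.get_state();print(s['time_s'],s['q'].round(2),s['width'],inbox(s))
print(*[v.round(3) for v in plan(s,(0,-99,110))])
E
```

```text
1.15 [-0.71  0.11  1.69  0.    1.34 -0.29] 0.04331111848172224 [-322.79470585 -217.28990454  120.14654851]
[  1.03   11.535 -32.385] [-0.877 -0.001  0.   ]
```

>>> {"method": "apply_moves", "body": {
  "moves": [
    [[0.1, 1, -2.7, -0.073, 0, 0, 0.537], [0.2, 1.9, -5.4, -0.146, 0, 0, 0.537], [0.3, 2.9, -8.1, -0.22, 0, 0, 0.537], [0.4, 3.8, -10.8, -0.293, 0, 0, 0.537], [0.5, 4.8, -13.5, -0.366, 0, 0, 0.537], [0.6, 5.8, -16.2, -0.44, 0, 0, 0.537], [0.7, 6.7, -18.9, -0.513, 0, 0, 0.537], [0.8, 7.7, -21.6, -0.586, 0, 0, 0.537], [0.9, 8.7, -24.3, -0.66, 0, 0, 0.537], [1, 9.6, -27, -0.733, 0, 0, 0.537], [1, 10.6, -29.7, -0.8, 0, 0, 0.537], [1, 11.54, -32.4, -0.877, 0, 0, 0.537]]
  ]
}}

```text
time_s: 2.15
ee_pos: [0.6209, -0.0309, 0.2199]
ee_rot: [-2.847, 1.569, 2.321]
contact_force: [-0.1, 0.4, 0.1]
width: 0.0436
```

```bash
python3 - <<'E'
from station import arm
from h import *
s=arm.get_state();print(s['time_s'],s['q'].round(2),s['width'],inbox(s),s['contact_force'])
print(*[v.round(3) for v in plan(s,(0,-99,55))])
E
```

```text
2.15 [-0.11  0.45  1.28  0.    1.41 -0.56] 0.04360205671906247 [  1.34907868 -98.17320508 109.88930902] [-0.12546196  0.40691646  0.05491422]
[ 5.489 -0.133  0.089] [ 0.003 -0.001  0.   ]
```

>>> {"method": "apply_moves", "body": {
  "moves": [
    [[1.5, -0.13, 0.09, 0.003, 0, 0, 0.537], [3, -0.13, 0.09, 0.003, 0, 0, 0.537], [4.5, -0.13, 0.09, 0.003, 0, 0, 0.537], [5.8, -0.13, 0.09, 0.003, 0, 0, 0.537], [6.4, -0.13, 0.09, 0.003, 0, 0, 0.537], [6.6, -0.13, 0.09, 0.003, 0, 0, 0.537], [6.6, -0.13, 0.09, 0.003, 0, 0, 0.537]]
  ]
}}

```text
time_s: 2.73
ee_pos: [0.62, -0.0323, 0.1538]
ee_rot: [-2.661, 1.569, 2.503]
contact_force: [0.2, -0.1, 1.0]
width: 0.0437
```

```bash
cat > look.py <<'E'
import sys
from station import arm
from h import *
k=sys.argv[1];s=arm.get_state();print(s['time_s'],s['width'],inbox(s).round(2),s['contact_force'].round(2))
a={"scene":(150,140,290,245),"side":(240,140,380,245)};o=[]
for n in a:
    c=arm.capture(n);x0,y0,x1,y1=a[n];o.append(cv2.resize(c["image"][y0:y1,x0:x1,::-1],(800,600),interpolation=2)[::2,::1] if 0 else cv2.resize(c["image"][y0:y1,x0:x1,::-1],(400*2//2,300),interpolation=2))
    np.savez(f"{n}{k}.npz",**c)
cv2.imwrite(f"pics/look{k}.png",np.hstack(o))
E
python3 look.py 1
```

```text
2.7333 0.04373604393934163 [-3.000e-02 -9.901e+01  4.382e+01] [ 0.23 -0.06  1.02]
```

View pics/look1.png

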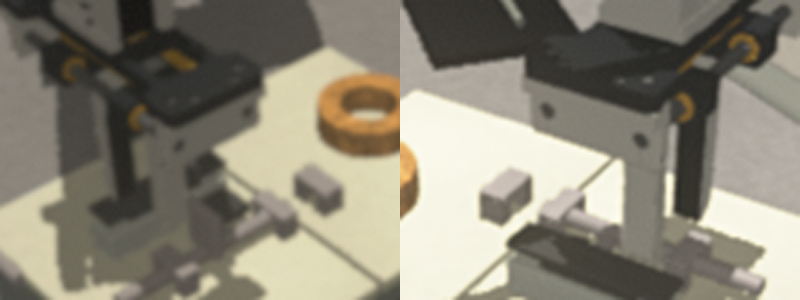

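The picture shows one finger over the dark bar and the other behind the tab's −y side, with both clear. Next I press down.

>>> {"method": "apply_moves", "body": {
  "moves": [
    [[0.5, 0, 0, 0, 0, 0, 0.537], [0.9, 0, 0, 0, 0, 0, 0.537], [1.1, 0, 0, 0, 0, 0, 0.537], [1.1, 0, 0, 0, 0, 0, 0.537], [1.1, 0, 0, 0, 0, 0, 0.537], [1.1, 0, 0, 0, 0, 0, 0.537]]
  ]
}}

```text
time_s: 3.33
ee_pos: [0.6205, -0.0323, 0.1441]
ee_rot: [2.034, 1.57, 0.915]
contact_force: [1.8, -0.4, 2.3]
width: 0.0437
```

```bash
python3 look.py 2
```

```text
3.3333 0.04366091971322175 [  0.36 -99.27  34.06] [ 1.76 -0.35  2.31]
```

View pics/look2.png

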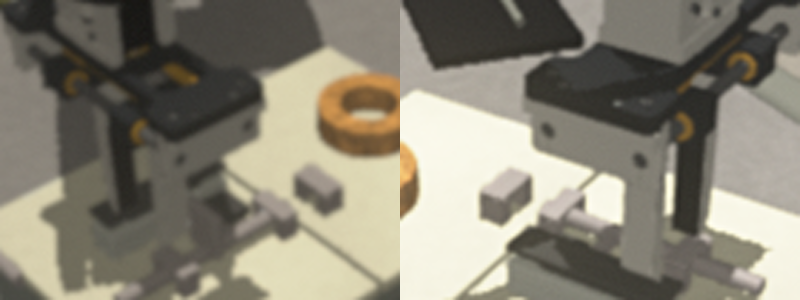

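>>> {"method": "apply_moves", "body": {
  "moves": [
    [[0.2, 0, 0, 0, 0, 0, 0.537], [0.4, 0, 0, 0, 0, 0, 0.537], [0.55, 0, 0, 0, 0, 0, 0.537], [0.62, 0, 0, 0, 0, 0, 0.537], [0.62, 0, 0, 0, 0, 0, 0.537], [0.62, 0, 0, 0, 0, 0, 0.537], [0.62, 0, 0, 0, 0, 0, 0.537]]
  ]
}}

```text
time_s: 4.02
ee_pos: [0.6206, -0.0324, 0.1382]
ee_rot: [1.723, 1.57, 0.604]
contact_force: [-1.9, 0.8, 6.2]
width: 0.0434
```

```bash
python3 look.py 3
```

```text
4.0167 0.04340566974625663 [  0.43 -99.33  28.16] [-1.88  0.82  6.24]
```

View pics/look3.png

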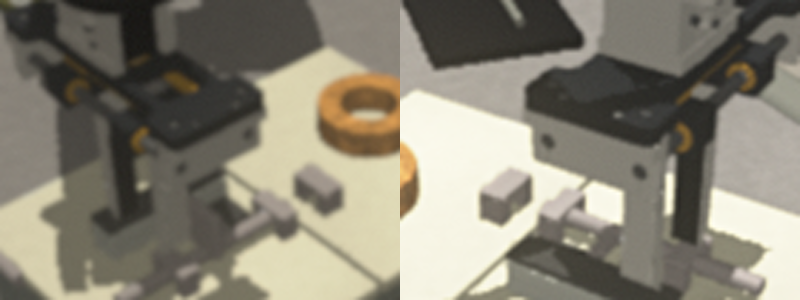

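>>> {"method": "apply_moves", "body": {
  "moves": [
    [[0.03, 0, -0.4, 0, 0, 0, 0.537], [0.03, 0, -0.8, 0, 0, 0, 0.537], [0.03, 0, -1.1, 0, 0, 0, 0.537], [0.03, 0, -1.4, 0, 0, 0, 0.537], [0.03, 0, -1.7, 0, 0, 0, 0.537], [0.03, 0, -2, 0, 0, 0, 0.537], [0.03, 0, -2.3, 0, 0, 0, 0.537], [0.03, 0, -2.6, 0, 0, 0, 0.537], [0.03, 0, -2.9, 0, 0, 0, 0.537], [0.03, 0, -3.2, 0, 0, 0, 0.537], [0.03, 0, -3.2, 0, 0, 0, 0.537]]
  ]
}}

```text
time_s: 5.03
ee_pos: [0.6069, -0.0039, 0.1383]
ee_rot: [0.977, 1.568, -0.142]
contact_force: [0.9, -2.7, 5.2]
width: 0.0438
```

```bash
python3 look.py 4;python3 -c "
from station import arm
from h import *
print(*[v.round(3) for v in plan(arm.get_state(),(0,-45,28))])"
```

```text
5.0333 0.04383006240198016 [  0.56 -67.71  28.28] [ 0.91 -2.67  5.18]
[ 0.025 -0.059 -2.27 ] [-0.     0.001 -0.002]
```

View pics/look4.png

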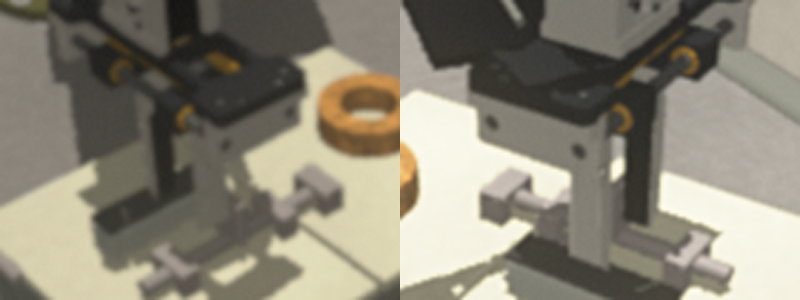

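The bolt is moving past the tooth and the rod end is nearing the keeper, with the bar still fully down.

>>> {"method": "apply_moves", "body": {
  "moves": [
    [[0.03, -0.05, -0.3, 0, 0, 0, 0.537], [0.03, -0.05, -0.6, 0, 0, 0, 0.537], [0.03, -0.05, -0.9, 0, 0, 0, 0.537], [0.03, -0.05, -1.2, 0, 0, 0, 0.537], [0.03, -0.05, -1.5, 0, 0, 0, 0.537], [0.03, -0.05, -1.8, 0, 0, 0, 0.537], [0.03, -0.05, -2, 0, 0, 0, 0.537], [0.03, -0.05, -2.1, 0, 0, 0, 0.537], [0.03, -0.05, -2.15, 0, 0, 0, 0.537], [0.03, -0.05, -2.15, 0, 0, 0, 0.537]]
  ]
}}

```text
time_s: 5.97
ee_pos: [0.5973, 0.0151, 0.1382]
ee_rot: [0.99, 1.568, -0.129]
contact_force: [1.7, -2.7, 5.6]
width: 0.0435
```

```bash
python3 look.py 5
```

```text
5.9667 0.04352590223248423 [  0.21 -46.44  28.25] [ 1.74 -2.71  5.57]
```

>>> {"method": "apply_moves", "body": {
  "moves": [
    [[0.03, 0, -0.1, 0, 0, 0, 0.537], [0.03, 0, -0.2, 0, 0, 0, 0.537], [0.03, 0, -0.3, 0, 0, 0, 0.537], [0.03, 0, -0.3, 0, 0, 0, 0.537], [0.03, 0, -0.3, 0, 0, 0, 0.537]]
  ]
}}

```text
time_s: 6.48
ee_pos: [0.5971, 0.0155, 0.1383]
ee_rot: [0.577, 1.564, -0.544]
contact_force: [9.6, -16.6, 1.3]
width: 0.0438
```

```bash
python3 look.py 6
```

```text
6.4833 0.043810853581803866 [  0.23 -46.    28.33] [  9.58 -16.59   1.28]
```

View pics/look6.png

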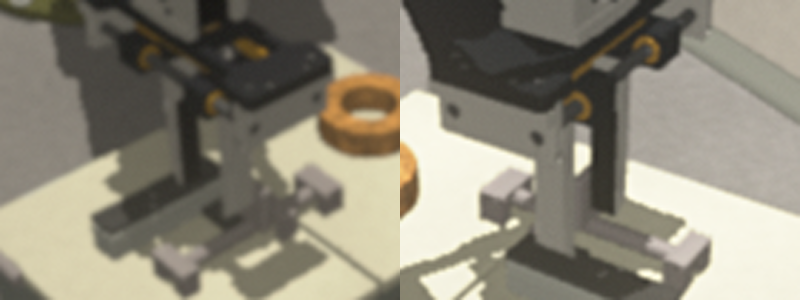

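The push force rose to 19 N with only 0.4 mm of movement, so the bolt is at its stop. I ease off the push, then lift straight up.

>>> {"method": "apply_moves", "body": {
  "moves": [
    [[0, 0, 0, 0, 0, 0, 0.537], [0, 0, 0.05, 0, 0, 0, 0.537], [0, 0, 0.1, 0, 0, 0, 0.537], [-0.4, 0, 0.1, 0, 0, 0, 0.537], [-0.9, 0, 0.1, 0, 0, 0, 0.537], [-1.5, 0, 0.1, 0, 0, 0, 0.537], [-2.5, 0, 0.1, 0, 0, 0, 0.537], [-4, 0, 0.1, 0, 0, 0, 0.537], [-6, 0, 0.1, 0, 0, 0, 0.537], [-8.5, 0, 0.1, 0, 0, 0, 0.537], [-11, 0, 0.1, 0, 0, 0, 0.537], [-11, 0, 0.1, 0, 0, 0, 0.537]]
  ]
}}

```text
time_s: 7.58
ee_pos: [0.598, 0.0151, 0.2543]
ee_rot: [0.843, 1.557, -0.278]
contact_force: [0.1, 0.1, 0.7]
width: 0.0435
```

>>> {"method": "apply_moves", "body": {
  "moves": [
    [[0, 0, 3, 0, 0, 0, 0.537], [0, 0, 6, 0, 0, 0, 0.537], [0, 0, 9, 0, 0, 0, 0.537], [0, 0, 12, 0, 0, 0, 0.537], [0, 0, 15, 0, 0, 0, 0.537], [0, 0, 18, 0, 0, 0, 0.537], [0, 0, 21, 0, 0, 0, 0.537], [0, 0, 22, 0, 0, 0, 0.537], [0, 0, 22, 0, 0, 0, 0.537], [0, 0, 22, 0, 0, 0, 0.537]]
  ]
}}

```text
time_s: 8.42
ee_pos: [0.6935, -0.1828, 0.2558]
ee_rot: [0.862, 1.558, -0.259]
contact_force: [-0.4, 1.1, 0.3]
width: 0.0436
```

```bash
python3 look.py 7; python3 - <<'E'
from h import *
for k in "07":
  for n in("scene","side"):
    c=np.load(n+k+".npz");W=pts(c);D=W-BO;X=D@BX*1e3;Y=D@BY*1e3;Z=D[...,2]*1e3
    ok=(c["z_map"]>0)
    t=ok&(abs(X-28)<22)&(Y>-100)&(Y<0)&(Z>33)&(Z<60);b=ok&(abs(X+28)<13)&(abs(Y+70)<45)&(Z>20)&(Z<45)
    r=ok&(abs(X+10)<60)&(abs(Y-112)<55)&(Z>10)&(Z<40)
    print(k,n,"tab y",np.percentile(Y[t],[2,50,98]).round(1) if t.any() else 0,"bar z",np.median(Z[b]).round(1),"ring",X[r].mean().round(1),Y[r].mean().round(1))
    for nm,lo in(("jar",(abs(Y+230)<60)),("bottle",(abs(Y-230)<60))):
        m=ok&lo&(abs(X)<150)&(Z>-90)&(Z<60);print("  ",nm,m.sum(),X[m].mean().round(1),Y[m].mean().round(1))
E
```

```text
8.4167 0.043635118370558064 [   0.32 -266.55  145.76] [-0.44  1.12  0.29]
0 scene tab y [-78.1 -76.  -69.9] bar z 35.4 ring -6.0 109.7
   jar 1092 47.2 -224.8
   bottle 903 -34.3 244.1
0 side tab y [-78.9 -77.3 -71.6] bar z 34.5 ring -18.1 108.2
   jar 1620 18.1 -217.5
   bottle 1475 -62.9 244.3
7 scene tab y [-37.2 -35.3 -29.7] bar z 35.4 ring -6.0 109.8
   jar 1095 46.8 -224.5
   bottle 898 -34.7 244.4
7 side tab y [-38.2 -36.6 -30.5] bar z 34.4 ring -18.2 108.2
   jar 1612 17.7 -217.6
   bottle 1486 -62.7 243.8
```

View pics/look7.png

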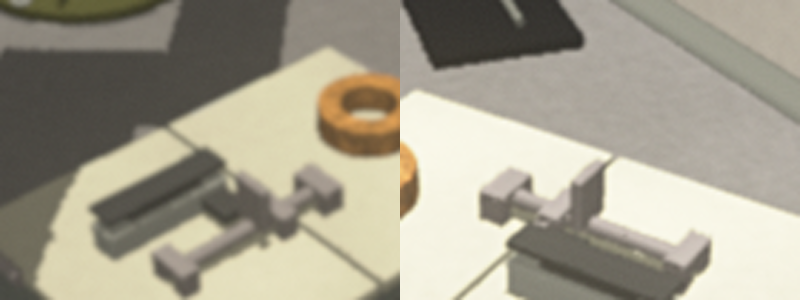

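The bolt is in the keeper and the catch bar is back up at its original height, with the bystanders unmoved. The tab shift reads 40.7 mm in both views against 42 mm nominal, so I check that more finely before handing in.

```bash
python3 - <<'E'
from h import *
from station import arm
s=arm.get_state();print(s['time_s'])
for k in "067":
  for n in("scene","side"):
    c=np.load(n+k+".npz");W=pts(c);D=W-BO;X=D@BX*1e3;Y=D@BY*1e3;Z=D[...,2]*1e3
    ok=c["z_map"]>0
    t=ok&(abs(X-28)<17)&(Y>-95)&(Y<-20)&(Z>26)&(Z<48)
    if k=="6": t&=(Y>-36)
    print(k,n,t.sum(),"tab face Y hist",np.histogram(Y[t],bins=np.arange(-85,-20,1)) [0].tolist())
    e=ok&(abs(X-28)<8)&(Y<-60)&(Y>-170)&(Z>8)&(Z<17)   # rod tail
    f=ok&(abs(X-28)<20)&(abs(Y-26)<14)&(Z>12)&(Z<26)
    print("   rod tail",np.sort(Y[e])[:6].round(1),"keeper y",np.percentile(Y[f],[2,98]).round(1))
    R=c["R"];
    for d,nm in((42,"home"),(40.7,"40.7")):
        P=BO+BX*.028+BY*(-.079+d/1e3)+np.array([0,0,.05]);print("   ",nm,proj(c,P).round(2))
E
```

```text
8.5167
0 scene 103 tab face Y hist [0, 0, 0, 0, 0, 0, 3, 12, 59, 8, 3, 4, 3, 5, 4, 2, 0, 0, 0, 0, 0, 0, 0, 0, 0, 0, 0, 0, 0, 0, 0, 0, 0, 0, 0, 0, 0, 0, 0, 0, 0, 0, 0, 0, 0, 0, 0, 0, 0, 0, 0, 0, 0, 0, 0, 0, 0, 0, 0, 0, 0, 0, 0, 0]
   rod tail [-146.7 -146.1 -145.7 -145.6 -145.5 -145.1] keeper y [17.5 35.8]
    home [[235.97 203.68]]
    40.7 [[235.44 203.97]]
0 side 141 tab face Y hist [0, 0, 0, 0, 0, 1, 52, 42, 11, 6, 12, 4, 8, 2, 2, 1, 0, 0, 0, 0, 0, 0, 0, 0, 0, 0, 0, 0, 0, 0, 0, 0, 0, 0, 0, 0, 0, 0, 0, 0, 0, 0, 0, 0, 0, 0, 0, 0, 0, 0, 0, 0, 0, 0, 0, 0, 0, 0, 0, 0, 0, 0, 0, 0]
   rod tail [-147.7 -147.5 -147.3 -147.1 -147.1 -147. ] keeper y [16. 34.]
    home [[306.99 199.24]]
    40.7 [[307.66 199.47]]
6 scene 43 tab face Y hist [0, 0, 0, 0, 0, 0, 0, 0, 0, 0, 0, 0, 0, 0, 0, 0, 0, 0, 0, 0, 0, 0, 0, 0, 0, 0, 0, 0, 0, 0, 0, 0, 0, 0, 0, 0, 0, 0, 0, 0, 0, 0, 0, 0, 0, 0, 0, 0, 0, 15, 10, 6, 5, 1, 4, 1, 1, 0, 0, 0, 0, 0, 0, 0]
   rod tail [-105.9 -105.7 -105.5 -105.4 -105.3 -105.2] keeper y [14.1 35.4]
    home [[235.97 203.68]]
    40.7 [[235.44 203.97]]
6 side 15 tab face Y hist [0, 0, 
[... 324 characters left out ...]
 101 tab face Y hist [0, 0, 0, 0, 0, 0, 0, 0, 0, 0, 0, 0, 0, 0, 0, 0, 0, 0, 0, 0, 0, 0, 0, 0, 0, 0, 0, 0, 0, 0, 0, 0, 0, 0, 0, 0, 0, 0, 0, 0, 0, 0, 0, 0, 0, 0, 0, 6, 32, 41, 6, 5, 5, 2, 4, 0, 0, 0, 0, 0, 0, 0, 0, 0]
   rod tail [-105.9 -105.8 -105.4 -105.3 -105.2 -105.2] keeper y [13.4 35.3]
    home [[235.97 203.68]]
    40.7 [[235.44 203.97]]
7 side 147 tab face Y hist [0, 0, 0, 0, 0, 0, 0, 0, 0, 0, 0, 0, 0, 0, 0, 0, 0, 0, 0, 0, 0, 0, 0, 0, 0, 0, 0, 0, 0, 0, 0, 0, 0, 0, 0, 0, 0, 0, 0, 0, 0, 0, 0, 0, 0, 0, 9, 65, 33, 8, 5, 5, 10, 5, 7, 0, 0, 0, 0, 0, 0, 0, 0, 0]
   rod tail [-108.4 -108.3 -107.9 -107.6 -106.8 -106.7] keeper y [12.7 33.9]
    home [[306.99 199.24]]
    40.7 [[307.66 199.47]]
```

Two checks settle it:
- **Against the keeper:** the tab's −y face is at about −36.7 mm in both views, where fully home is −37. The bolt therefore began about 1 mm in, which accounts for the 40.7 mm shift.
- **Before and after letting go:** the tab did not move, and the hard stop had already been felt.

I hand the job in.

```bash
python3 -c "
from station import arm
print(arm.close_job())"
```

```text
the job is handed in; nothing more can be done
None
```

The solvent box is bolted shut and the catch has sprung back up behind the bolt; I handed the job in at about 8.5 s of robot time. One fingertip held the catch bar at its lower stop (28 mm above the lid) while the other pushed the tab's −y face. I pushed until the force rose to about 19 N with no further movement, then eased off, lifted straight up and moved clear.

**Last checks**
- **Catch:** the bar is back at its original height (about 35 mm in both views).
- **Bolt:** it is in the keeper and did not move back when released.
- **Bystanders:** the cork ring, jar and bottle are within 0.5 mm of where they were, which is measurement noise.
- **Robot:** it was touching nothing; contact force read about 1 N, no more than the noise.

**One disagreement:** the tab moved about 40.7 mm in both views, against 42 mm nominal. Measured from the keeper, its end position is about 42 mm, and together with the hard stop this suggests the bolt started about 1 mm in. At this camera resolution the margin is about 1 mm.

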